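Scatter stones on the sorting tray and hold the sprung lens over them

TASK

Pick up the gem scoop by its handle and shake its six stones out over the sorting tray, so that all six lie in the tray with at least two in each half, then lay the scoop back down flat on the bench and let go of it. Then swing the sprung lens arm over the tray, all the way to its stop, and finish while holding it there against its spring, so that the stones can be inspected; do not let go at the end. Leave the rings, tools and jar around the bench where they are.

Things in the scene. Friction and masses are not known exactly. Their poses are not given: they have to be found in the camera images.
- scoop: small steel gem scoop used as a shaker, about 0.15 kg, lying on the bench. Flat pan 80 mm long (own x), 50 mm wide (own y), walls 24 mm high and 3 mm thick, floor 3 mm thick, open at its +x end (the mouth); a handle bar runs back from its rear wall, x = -40 to -130 mm. Origin: centre of the pan's underside; z up
- scoop_grip (a point): point to grip on the scoop's wooden handle, 75 mm behind the pan's centre (x = -75), at mid width, 22 mm above the scoop's underside; the handle is 16 mm wide (y) and 18 mm tall, 13 to 31 mm above the underside; axes as the scoop's
- scoop_mouth (a point): middle of the scoop's mouth edge, 40 mm ahead of the pan's centre, 5 mm above the underside. Over the last 15 mm the floor ramps up about 3 mm, so stones stay in while it is carried level; they slide out, often several at once, when the mouth is dipped 20 to 45 degrees, sooner if jiggled; axes as the scoop's
- stone0: one of six alike chunky cut amber-coloured stones, 16 mm across and 12 mm high, about 11 g, smooth; origin at its centre; all six lie in the scoop's pan at the start
- stone1: one of six alike chunky cut amber-coloured stones, 16 mm across and 12 mm high, about 11 g, smooth; origin at its centre; all six lie in the scoop's pan at the start
- stone2: one of six alike chunky cut amber-coloured stones, 16 mm across and 12 mm high, about 11 g, smooth; origin at its centre; all six lie in the scoop's pan at the start
- stone3: one of six alike chunky cut amber-coloured stones, 16 mm across and 12 mm high, about 11 g, smooth; origin at its centre; all six lie in the scoop's pan at the start
- stone4: one of six alike chunky cut amber-coloured stones, 16 mm across and 12 mm high, about 11 g, smooth; origin at its centre; all six lie in the scoop's pan at the start
- stone5: one of six alike chunky cut amber-coloured stones, 16 mm across and 12 mm high, about 11 g, smooth; origin at its centre; all six lie in the scoop's pan at the start
- tray: fixed wooden tray, white floor, 200 mm (own x) by 150 mm (own y), walls 22 mm high and 4 mm thick, floor 4 mm thick; a low bar across its middle (along own y at x = 0, top 14 mm above the bench) parts it into two equal halves, -x and +x. Origin: centre of its underside, on the bench; z up. Scoop off its +y side, lens stand off its -y side
- lens_arm (a joint): swing of the sprung lens arm about the stand's upright pivot, rad: 0 = at rest, swung away from the tray (the spring takes it back there when it is let go); grows anticlockwise seen from above; 1.2 = against its stop, with the lens over the tray. The spring resists with about 0.23 N m at 0 and 0.77 N m at 1.2 (about 6 N at the peg)
- lens_pivot (a point): the pivot axis of the lens arm, at arm height (112 mm); z up. The fixed stand has a round foot 100 mm across and an upright post
- lens_peg (a point): middle (145 mm above the bench) of the upright wooden finger peg on the lens arm, 14 mm across, rising from the arm's top at 117 mm to 165 mm, 135 mm from the pivot axis; own x points outward along the arm
- lens_glass (a point): centre of the round lens (ring 94 mm across, 10 mm thick, 112 mm above the bench), 190 mm from the pivot axis at the end of the arm
- ring1: plain steel finger ring lying flat, 25 mm across, 7 mm high; a bystander, to be left alone
- ring2: plain brass finger ring lying flat, 25 mm across, 7 mm high; a bystander, to be left alone
- tweezers: steel tweezers lying flat, 130 mm long along own x, 18 mm wide, 6 mm high; a bystander, to be left alone
- file: flat file with wooden handle lying down, 240 mm long along own x, 24 mm high; a bystander, to be left alone
- hammer: hammer lying down, 220 mm long along own x; a bystander, to be left alone
- jar: glass jar with steel cap, 56 mm across, 60 mm high; a bystander, to be left alone
- mandrel: upright steel ring mandrel (thin cone on a foot), foot 70 mm across, 190 mm high; a bystander, to be left alone
- lens_stand: the fixed lens stand that carries the lens arm: round foot 100 mm across, post to 102 mm; origin at the centre of the foot's underside, below the pivot

How it is judged (in metres and radians):
On the way, in this order (a step that is already met when the one before it is completed fails the run):
1. the scoop is lifted off the bench in the gripper with the six stones in it (height (world z) of scoop above 0.03 m and contact force between the fingers and scoop above 1 N and distance between each of stone0, stone1, stone2, stone3, stone4, stone5 and scoop below 0.06 m), for 0.1 s.
2. all six stones lie in the tray, at least two in each half, shaken from the scoop in the gripper (x of stone0 in the frame of tray between -0.1 and 0.1 m and y of stone0 in the frame of tray between -0.075 and 0.075 m and height (world z) of each of stone0, stone1, stone2, stone3, stone4, stone5 below 0.035 m and x of stone1 in the frame of tray between -0.1 and 0.1 m and y of stone1 in the frame of tray between -0.075 and 0.075 m and x of stone2 in the frame of tray between -0.1 and 0.1 m and y of stone2 in the frame of tray between -0.075 and 0.075 m and x of stone3 in the frame of tray between -0.1 and 0.1 m and y of stone3 in the frame of tray between -0.075 and 0.075 m and x of stone4 in the frame of tray between -0.1 and 0.1 m and y of stone4 in the frame of tray between -0.075 and 0.075 m and x of stone5 in the frame of tray between -0.1 and 0.1 m and y of stone5 in the frame of tray between -0.075 and 0.075 m and (x of each of stone0, stone1 in the frame of tray below 0 m or x of each of stone0, stone2 in the frame of tray below 0 m or x of each of stone0, stone3 in the frame of tray below 0 m or x of each of stone0, stone4 in the frame of tray below 0 m or x of each of stone0, stone5 in the frame of tray below 0 m or x of each of stone1, stone2 in the frame of tray below 0 m or x of each of stone1, stone3 in the frame of tray below 0 m or x of each of stone1, stone4 in the frame of tray below 0 m or x of each of stone1, stone5 in the frame of tray below 0 m or x of each of stone2, stone3 in the frame of tray below 0 m or x of each of stone2, stone4 in the frame of tray below 0 m or x of each of stone2, stone5 in the frame of tray below 0 m or x of each of stone3, stone4 in the frame of tray below 0 m or x of each of stone3, stone5 in the frame of tray below 0 m or x of each of stone4, stone5 in the frame of tray below 0 m) and (x of each of stone0, stone1 in the frame of tray above 0 m or x of each of stone0, stone2 in the frame of tray above 0 m or x of each of stone0, stone3 in the frame of tray above 0 m or x of each of stone0, stone4 in the frame of tray above 0 m or x of each of stone0, stone5 in the frame of tray above 0 m or x of each of stone1, stone2 in the frame of tray above 0 m or x of each of stone1, stone3 in the frame of tray above 0 m or x of each of stone1, stone4 in the frame of tray above 0 m or x of each of stone1, stone5 in the frame of tray above 0 m or x of each of stone2, stone3 in the frame of tray above 0 m or x of each of stone2, stone4 in the frame of tray above 0 m or x of each of stone2, stone5 in the frame of tray above 0 m or x of each of stone3, stone4 in the frame of tray above 0 m or x of each of stone3, stone5 in the frame of tray above 0 m or x of each of stone4, stone5 in the frame of tray above 0 m) and height (world z) of scoop above 0.03 m and contact force between the fingers and scoop above 1 N), for 0.2 s.
3. the scoop lies flat on the bench again, let go (x of stone0 in the frame of tray between -0.1 and 0.1 m and y of stone0 in the frame of tray between -0.075 and 0.075 m and height (world z) of each of stone0, stone1, stone2, stone3, stone4, stone5 below 0.035 m and x of stone1 in the frame of tray between -0.1 and 0.1 m and y of stone1 in the frame of tray between -0.075 and 0.075 m and x of stone2 in the frame of tray between -0.1 and 0.1 m and y of stone2 in the frame of tray between -0.075 and 0.075 m and x of stone3 in the frame of tray between -0.1 and 0.1 m and y of stone3 in the frame of tray between -0.075 and 0.075 m and x of stone4 in the frame of tray between -0.1 and 0.1 m and y of stone4 in the frame of tray between -0.075 and 0.075 m and x of stone5 in the frame of tray between -0.1 and 0.1 m and y of stone5 in the frame of tray between -0.075 and 0.075 m and (x of each of stone0, stone1 in the frame of tray below 0 m or x of each of stone0, stone2 in the frame of tray below 0 m or x of each of stone0, stone3 in the frame of tray below 0 m or x of each of stone0, stone4 in the frame of tray below 0 m or x of each of stone0, stone5 in the frame of tray below 0 m or x of each of stone1, stone2 in the frame of tray below 0 m or x of each of stone1, stone3 in the frame of tray below 0 m or x of each of stone1, stone4 in the frame of tray below 0 m or x of each of stone1, stone5 in the frame of tray below 0 m or x of each of stone2, stone3 in the frame of tray below 0 m or x of each of stone2, stone4 in the frame of tray below 0 m or x of each of stone2, stone5 in the frame of tray below 0 m or x of each of stone3, stone4 in the frame of tray below 0 m or x of each of stone3, stone5 in the frame of tray below 0 m or x of each of stone4, stone5 in the frame of tray below 0 m) and (x of each of stone0, stone1 in the frame of tray above 0 m or x of each of stone0, stone2 in the frame of tray above 0 m or x of each of stone0, stone3 in the frame of tray above 0 m or x of each of stone0, stone4 in the frame of tray above 0 m or x of each of stone0, stone5 in the frame of tray above 0 m or x of each of stone1, stone2 in the frame of tray above 0 m or x of each of stone1, stone3 in the frame of tray above 0 m or x of each of stone1, stone4 in the frame of tray above 0 m or x of each of stone1, stone5 in the frame of tray above 0 m or x of each of stone2, stone3 in the frame of tray above 0 m or x of each of stone2, stone4 in the frame of tray above 0 m or x of each of stone2, stone5 in the frame of tray above 0 m or x of each of stone3, stone4 in the frame of tray above 0 m or x of each of stone3, stone5 in the frame of tray above 0 m or x of each of stone4, stone5 in the frame of tray above 0 m) and height (world z) of scoop below 0.012 m and angle between scoop's own z axis and vertical below 0.15 rad and contact force between the fingers and scoop below 0.1 N and linear speed of scoop below 0.03 m/s), for 0.2 s.
At the end, for the whole second after the job is handed in: Six stones at rest inside the tray (at least two on each side of the middle bar), scoop lying flat on the bench and released, and the lens arm held still by the fingers against its stop (joint above 1.14 of 1.2 rad, fingers bearing on the arm with more than 1.5 N) (all of step 3 and linear speed of each of stone0, stone1, stone2, stone3, stone4, stone5 below 0.03 m/s and value of joint lens_arm above 1.14 rad and velocity of joint lens_arm between -0.05 and 0.05 rad/s and contact force between the fingers and lens_stand above 1.5 N); the arm keeps its last pose, push and grip.
It fails at once if a ring, tool or the jar around the bench is pushed more than 40 mm away or lifted (distance of any of ring1, ring2, tweezers, file, hammer, jar, mandrel from where it was at the start of the episode above 0.04 m).
It also fails if it takes over 64 s, if anything falls off the work surface, if the arm or the gripper's body presses on something with over 40 N, if the wrist force passes 120 N, or if a joint passes its speed limit or range.

ROBOT

A 6-joint arm with a two-finger parallel gripper is mounted at the origin on the work surface. World frame = base frame: x ahead of the robot, y to its left, z up, the work surface at z = 0. Lengths are in mm, angles in rad, forces in N, time in s.
With the tool pointing down it reaches from about 275 to 750 mm from the base axis. Payload 10.2 kg.
Tool frame: the origin (TCP) lies at the very end of the fingers, on their centre line; the grasp point (between the pads) lies 19 mm behind it; z points along the fingers, y is the line along which they close (so a half turn about z gives the same grasp; the last joint's range is limited). The gripper opens to 88 mm and grips with 3 to 60 N. Pads are 18 mm wide; open, the fingers measure 123 mm over their backs; the gripper's body (75 mm by 187 mm) begins 45 mm behind the grasp point.
Start: joints at [1.06, 0.313, 1.498, -0, 1.331, -0.223], TCP at [149.031, 503.409, 238.72] pointing down, gripper open.
Joint ranges: [-2.94, 2.94], [-0.97, 2.17], [0.19, 2.56], [-1.23, 4.37], [0.02, 3.11], [-2.88, 2.88]. Speed limits (rad/s): [2.39, 2.39, 3.01, 3.14, 3.14, 3.14].

INTERFACE

Orientations are given as a unit quaternion [x, y, z, w].
In Python, from workcell import env, vision, get_state gives the robot as it stands (env), with the cameras (vision) and the readings as plain functions.
- The arm moves only by the shell command python3 nudge.py FILE [FORCE], which reads ROWS from the file FILE. ROWS is a JSON list of rows, 1 to 5 of them, each written [[dx, dy, dz], [rx, ry, rz], opening]: dx, dy, dz in mm, then a rotation vector rx, ry, rz in rad, then the finger opening in mm; each row is the pose to reach, as a shift and turn from the pose commanded when the command began, along the tool's axes at that moment; what a row does not reach only later rows make up. A row lasts 1/8 s, in which the tool goes at most 62.5 mm and 0.188 rad, less where a joint would pass 70% of its speed; a pose out of reach is approached as far as the arm can. The fingers move at their own pace and stop on an object; FORCE is the grip in N (left out, the last holds). Time passes only in rows, so rows that do not move let the fingers close. It prints the time, the measured TCP pose, the force, the opening and the grip force at its end. Input that does not fit is refused with a message, and nothing moves.
- get_state(): the state, without advancing time (a new reading comes with each control period).
- vision.capture(name): name is "side" or "top"; returns a dict with "pixels" (400x640x3 uint8, red, green, blue), "fx", "fy", "cx", "cy" (pixels), "view" (4x4, takes a point from world to camera coordinates). Camera axes: x right, y down, z forward; pixel columns grow to the right and rows downward; lengths in mm; the calibration is good to about 2 mm. A picture is of the moment at which its call begins. There is no depth.
- env.hand_in(): hands the job in; it is judged then, once.
The state is a dict: "time": time; "qpos": joint angles; "qvel": joint speeds; "effort": joint torques, N m; "tool_pos": TCP position; "tcp_rot": TCP orientation; "contact_force": force on the tool from outside, world axes, zero at the start; "wrist_torque": the same for the moment, N m; "grip_width": finger opening in mm; "grip_force": force on a finger pad.
Only numpy, scipy, OpenCV 4.12 (cv2) and the standard library are available. Lean on these libraries where they do the work, as an engineer would, in place of code of your own. Each camera call takes 0.05 s, during which the arm holds its last target. There are 200 camera calls.

## Working session

There is one attempt and no reset: what is moved stays moved. The work goes in short steps, Python scripts to look and compute and a shell command to move; the robot and the scene stay as the last step left them, time stands still between calls to the robot, and variables do not carry over. Pictures are saved under pics/ and viewed, at most 13 in all, crops included, and the job is handed in when it is done.

```bash
ls; mkdir -p pics
python3 - <<'E'
from workcell import env, vision, get_state
import cv2
for n in("top","side"):
    c=vision.capture(n); cv2.imwrite(f"pics/{n}0.png",c["pixels"][:,:,::-1]); print(n,c["fx"],c["fy"],c["cx"],c["cy"],c["view"])
s=get_state();print(s["time"],s["tool_pos"],s["tcp_rot"],s["grip_width"])
E
```

```text
nudge.py
pics
workcell.py
top 460.37823411559305 460.37823411559305 322.17670782760325 201.07582110255242 [[ 8.44334860e-03 -9.99860679e-01 -1.43990601e-02 -4.62558400e+01]
 [-9.88037311e-01 -6.12439714e-03 -1.54093361e-01  5.86695905e+02]
 [ 1.53983707e-01  1.55278726e-02 -9.87951367e-01  1.27642228e+03]
 [ 0.00000000e+00  0.00000000e+00  0.00000000e+00  1.00000000e+00]]
side 488.68892957826296 488.68892957826296 322.8562817208563 205.5591991558803 [[-9.88208637e-01 -1.51468607e-01 -2.23819176e-02  5.54588606e+02]
 [-6.36099984e-02  5.39102231e-01 -8.39834836e-01  1.45387474e+02]
 [ 1.39274754e-01 -8.28508326e-01 -5.42380399e-01  1.15062143e+03]
 [ 0.00000000e+00  0.00000000e+00  0.00000000e+00  1.00000000e+00]]
0.1 [148.93106904 503.2000997  238.24757198] [ 1.43410298e-01  9.89663157e-01 -5.34625817e-04 -1.89154948e-04] 88.32338935508977
```

View pics/top0.png

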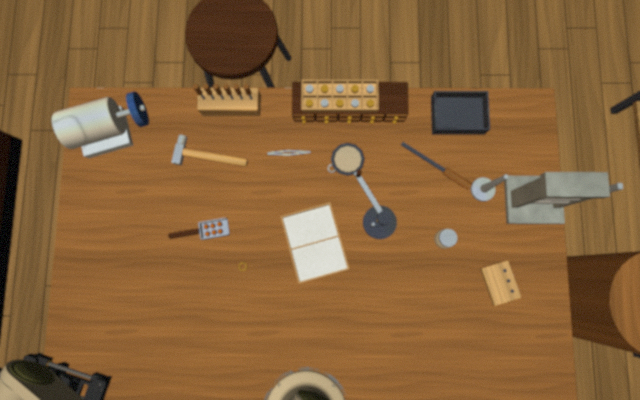

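View pics/side0.png

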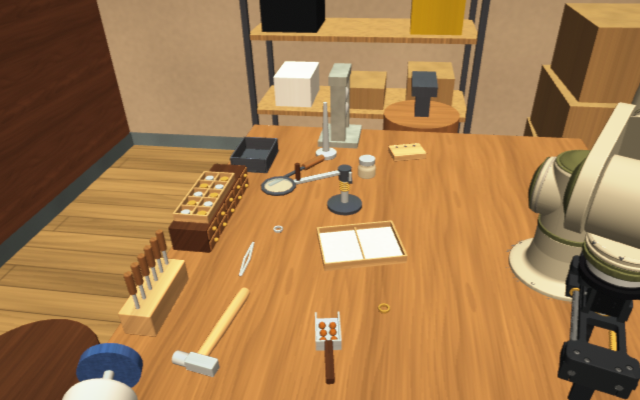

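The top view shows the scoop pan at about (213,229) with its handle toward (170,235). The tray is at (315,242) with its bar near-horizontal, the lens pivot at (379,222) and the lens at (348,158). Brass ring is at (242,267), and the side view agrees. Next I measure these positions.

```bash
cat > h.py <<'E'
import numpy as np, cv2
from workcell import env, vision, get_state
from scipy.spatial.transform import Rotation as R
def ray(c,p,z):
    V=np.array(c["view"]); o=-V[:3,:3].T@V[:3,3]
    d=V[:3,:3].T@np.array([(p[0]-c["cx"])/c["fx"],(p[1]-c["cy"])/c["fy"],1])
    return o+d*(z-o[2])/d[2]
def proj(c,P):
    q=np.array(c["view"])@np.append(P,1); return np.array([c["fx"]*q[0]/q[2]+c["cx"],c["fy"]*q[1]/q[2]+c["cy"]])
def blobs(c,lo,hi,roi,amin=3):
    x0,y0,x1,y1=roi; m=cv2.inRange(cv2.cvtColor(c["pixels"],cv2.COLOR_RGB2HSV),lo,hi)
    k=np.zeros_like(m);k[y0:y1,x0:x1]=m[y0:y1,x0:x1]
    cs,_=cv2.findContours(k,cv2.RETR_EXTERNAL,cv2.CHAIN_APPROX_NONE)
    return [q for q in cs if cv2.contourArea(q)>=amin]
E
python3 - <<'E'
from h import *
T=vision.capture("top");S=vision.capture("side")
for n,c,roi in(("T",T,(270,195,355,290)),("S",S,(300,215,420,275))):
    for b in blobs(c,(0,0,170),(180,60,255),roi,100):
        r=cv2.minAreaRect(b);print(n,"white",r,[ray(c,p,4).round(0)[:2] for p in cv2.boxPoints(r)])
for n,c,rois in(("T",T,{"pan":(195,210,235,245),"hnd":(160,220,200,245)}),("S",S,{"pan":(305,305,350,355),"hnd":(315,335,345,390)})):
    for b in blobs(c,(0,0,130),(180,70,255),rois["pan"],20):
        r=cv2.minAreaRect(b);print(n,"pan",r,[ray(c,p,24).round(0)[:2] for p in cv2.boxPoints(r)])
    for b in blobs(c,(0,0,0),(180,255,90),rois["hnd"],20):
        r=cv2.minAreaRect(b);print(n,"hnd",r,cv2.contourArea(b),[ray(c,p,31).round(0)[:2] for p in cv2.boxPoints(r)])
a=cv2.resize(T["pixels"][190:275,155:400],None,fx=3.2,fy=3.2,interpolation=cv2.INTER_CUBIC)
b=cv2.resize(S["pixels"][140:390,250:450],None,fx=2.4,fy=2.4,interpolation=cv2.INTER_CUBIC)
cv2.imwrite("pics/a.png",cv2.resize(T["pixels"][140:280,160:410],None,fx=3.2,fy=3.2,interpolation=cv2.INTER_CUBIC)[:,:,::-1]);cv2.imwrite("pics/b.png",b[:,:,::-1])
E
```

```text
T white ((314.103759765625, 242.6132049560547), (66.07041931152344, 49.312435150146484), 74.05460357666016) [array([543.,  79.]), array([585., -61.]), array([ 399., -114.]), array([359.,  22.])]
S white ((340.8762512207031, 245.76239013671875), (29.950620651245117, 40.00049591064453), 84.2894058227539) [array([580., -62.]), array([478., -93.]), array([460.,  30.]), array([553.,  57.])]
S white ((379.36083984375, 242.06185913085938), (29.73206901550293, 42.767940521240234), 84.47245788574219) [array([485., -90.]), array([ 374., -122.]), array([364.,   3.]), array([466.,  32.])]
T pan ((213.3648681640625, 228.18917846679688), (18.248287200927734, 30.249414443969727), 80.53767395019531) [array([527., 322.]), array([543., 236.]), array([490., 225.]), array([475., 311.])]
T hnd ((183.55406188964844, 233.32432556152344), (4.1099748611450195, 29.263019561767578), 80.53767395019531) 88.0 [array([491., 400.]), array([506., 317.]), array([494., 314.]), array([480., 397.])]
S pan ((327.5, 330.5), (25.0, 37.0), 0.0) [array([524., 337.]), array([540., 241.]), array([489., 234.]), array([477., 330.])]
S hnd ((330.0, 380.5), (5.0, 6.0), 90.0) 26.5 [array([491., 404.]), array([481., 403.]), array([479., 413.]), array([490., 415.])]
```

View pics/a.png

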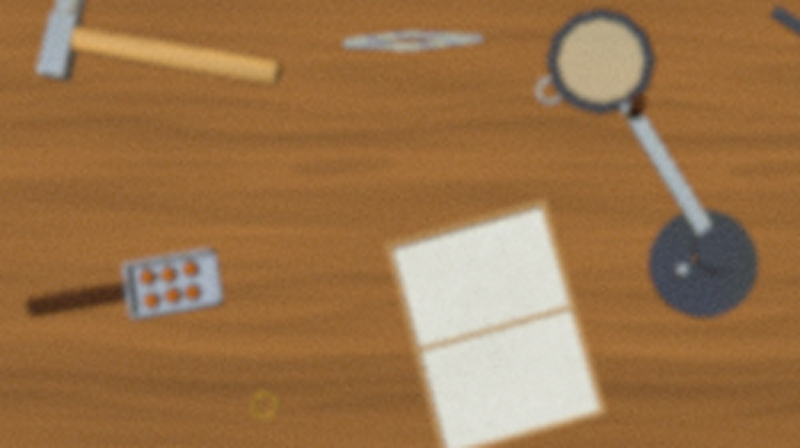

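View pics/b.png

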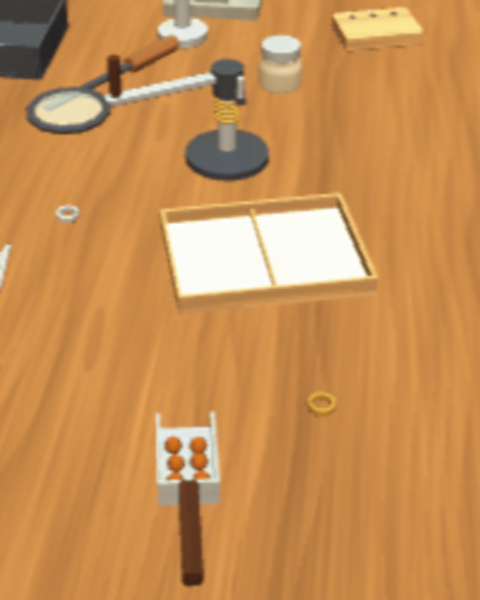

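Crops: the scoop's mouth faces right (−y) with stones in two columns of three. The bar runs from crop pixel (423,348) to (572,308), and the peg is at crop (632,104). Now I work out the approach.

```bash
cat >> h.py <<'E'
def down(yaw): # tool z down, tool y at yaw
    y=np.array([np.cos(yaw),np.sin(yaw),0]);z=np.array([0,0,-1.]);return R.from_matrix(np.c_[np.cross(y,z),y,z])
def rel(p,Rt):
    s=get_state();R0=R.from_quat(s["tcp_rot"])
    print("t",round(s["time"],2),"rel",R0.inv().apply(np.array(p)-s["tool_pos"]).round(1),(R0.inv()*Rt).as_rotvec().round(3),"F",np.round(s["contact_force"],1),"w",round(s["grip_width"],1),round(s["grip_force"],1))
E
python3 - <<'E'
from h import *
T=vision.capture("top");S=vision.capture("side")
# handle line in the top view, by fit
for b in blobs(T,(0,0,0),(180,255,90),(160,220,200,245),20):
    m=np.zeros((400,640),np.uint8);cv2.drawContours(m,[b],-1,255,-1);P=np.argwhere(m)[:,::-1]
    W=np.array([ray(T,p,31)[:2] for p in P]);v=cv2.fitLine(W.astype(np.float32),cv2.DIST_L2,0,.01,.01).ravel();print("handle",v,W[:,1].min(),W[:,1].max())
rel([495.5,346,100],down(.181))
# lens
for n,c,p in(("T foot",T,(380,222.5)),): print(n,ray(c,p,10))
for p,c in(((357.5,172.5),T),((250+115/2.4,140+75/2.4),S)): print("peg",ray(c,p,145))
for p,c in(((348,159.5),T),((250+69/2.4,140+109/2.4),S)): print("glass",ray(c,p,112))
for p,c in(((250+228/2.4,140+155/2.4),S),): print("foot S",ray(c,p,10))
for a in(((423,348),(572,308)),):
    print("bar",[ray(T,(q[0]/3.2+160,q[1]/3.2+140),14) for q in a])
E
```

```text
handle [ 1.7323872e-01 -9.8487985e-01  4.9270010e+02  3.5770215e+02] 315.51630439187306 399.0086303051856
t 0.3 rel [-376.9  -52.5  138.5] [-0.     0.     1.102] F [0.  0.  0.7] w 88.0 0.0
T foot [ 530.20226116 -210.87270785   10.        ]
peg [ 649.37207509 -137.33277075  145.        ]
peg [ 644.08604229 -133.4873987   145.        ]
glass [ 693.18267757 -113.30983666  112.        ]
glass [ 692.48662659 -111.246083    112.        ]
foot S [ 527.80327627 -196.94788567   10.        ]
bar [array([451.65121998,  44.18282127,  14.        ]), array([488.83116511, -90.45421962,  14.        ])]
```

```bash
echo '[[[-50,-7,0],[0,0,0.18],60],[[-100,-14,10],[0,0,0.36],60],[[-160,-22,30],[0,0,0.54],50],[[-220,-30,50],[0,0,0.72],50],[[-280,-40,80],[0,0,0.9],50]]' > rows.txt && python3 nudge.py rows.txt 
python3 -c "
from h import *
rel([494.8,346,60],down(.174))"
```

```text
time: 0.92
tool_pos: [401.8, 387.7, 161.9]
tcp_rot: [0.562, 0.827, 0.001, 0.0]
contact_force: [0.1, 1.0, 0.6]
grip_width: 50.1
grip_force: 0.0
t 0.93 rel [-73.  71. 102.] [ 0.001 -0.     0.203] F [0.1 1.  0.6] w 50.1 0.0
```

```bash
echo '[[[-20,20,20],[0,0,0.1],50],[[-45,45,60],[0,0,0.2],50],[[-70,69,95],[0,0,0.2],50],[[-70,69,95],[0,0,0.2],50]]' > rows.txt && python3 nudge.py rows.txt 
python3 -c "
from h import *
rel([494.8,346,4],down(.174))"
```

```text
time: 1.42
tool_pos: [490.2, 347.8, 64.3]
tcp_rot: [0.641, 0.768, -0.002, -0.001]
contact_force: [-0.4, 0.8, -0.3]
grip_width: 50.0
grip_force: 0.0
t 1.43 rel [-2.5  4.4 60.3] [-0.005  0.001  0.006] F [-0.4  0.8 -0.3] w 50.0 0.0
```

```bash
echo '[[[-2.5,4.4,20],[0,0,0],40],[[-2.5,4.4,45],[0,0,0],40],[[-2.5,4.4,60],[0,0,0],40],[[-2.5,4.4,60],[0,0,0],40],[[-2.5,4.4,60],[0,0,0],25]]' > rows.txt && python3 nudge.py rows.txt 8
echo '[[[0,0,0],[0,0,0],20],[[0,0,0],[0,0,0],10],[[0,0,0],[0,0,0],5],[[0,0,0],[0,0,0],5]]' > rows.txt && python3 nudge.py rows.txt 8
echo '[[[0,0,0],[0,0,0],5],[[0,0,0],[0,0,0],5]]' > rows.txt && python3 nudge.py rows.txt 50
python3 - <<'E'
from h import *
T=vision.capture("top");S=vision.capture("side")
a=cv2.resize(T["pixels"][190:270,150:260],None,fx=4,fy=4);b=cv2.resize(S["pixels"][270:400,270:380],None,fx=3,fy=3)
b=np.vstack([b,np.zeros((10,330,3),np.uint8)]);a=np.vstack([a,np.zeros((80,440,3),np.uint8)])
cv2.imwrite("pics/g1.png",np.hstack([a,b])[:,:,::-1])
E
```

```text
time: 2.05
tool_pos: [495.1, 348.3, 8.1]
tcp_rot: [0.639, 0.769, 0.001, 0.0]
contact_force: [-0.6, -0.3, -0.1]
grip_width: 32.2
grip_force: 0.0
time: 2.55
tool_pos: [495.1, 348.1, 7.6]
tcp_rot: [0.64, 0.769, 0.001, 0.0]
contact_force: [-1.0, 1.8, 4.1]
grip_width: 16.0
grip_force: 8.0
time: 2.8
tool_pos: [495.1, 348.1, 7.5]
tcp_rot: [0.64, 0.769, 0.001, 0.0]
contact_force: [-0.3, 1.5, 5.4]
grip_width: 15.6
grip_force: 50.0
```

View pics/g1.png

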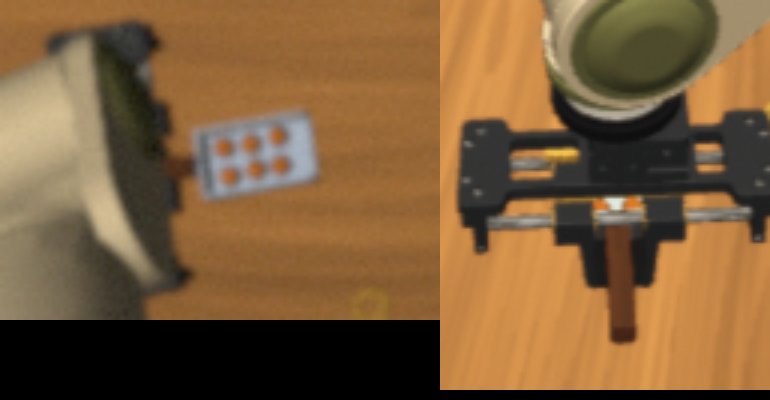

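The grasp holds: the scoop sits square between the fingers, with all six stones (e.g. at (222,147) to (280,165)) still in two columns. Lifting.

```bash
echo '[[[0,0,-6],[0,0,0],5],[[0,0,-20],[0,0,0],5],[[0,0,-36],[0,0,0],5],[[0,0,-48],[0,0,0],5],[[0,0,-52],[0,0,0],5]]' > rows.txt && python3 nudge.py rows.txt
cat >> h.py <<'E'
tx=np.array([np.cos(.273),np.sin(.273),0]);ty=np.array([-tx[1],tx[0],0]);C=np.array([470.5,-21,0])
def pour(u,v,h,th,yaw=.273): # mouth at tray (u,v), height h, dip th
    Rt=down(yaw)*R.from_euler('y',th); m=C+u*tx+v*ty+[0,0,h]
    # tool axes: x=-scoop x, y=scoop y, z=-scoop z ; TCP from mouth in scoop axes (-117,0,2.5)
    rel(m+Rt.apply([117,0,-2.5]),Rt)
E
python3 -c "
from h import *
pour(0,18,55,0);print(get_state()['tool_pos'])"
```

```text
time: 3.52
tool_pos: [495.1, 348.0, 60.3]
tcp_rot: [0.64, 0.769, 0.001, 0.0]
contact_force: [-0.6, -0.4, -1.5]
grip_width: 15.5
grip_force: 50.0
t 3.52 rel [-223.9 -103.5    2.6] [ 0.001 -0.    -0.09 ] F [-0.6 -0.4 -1.5] w 15.5 50.0
[495.11271776 347.98328252  60.31995387]
```

```bash
echo '[[[-5,-3,0],[0,0,-0.01],5],[[-18,-9,0],[0,0,-0.02],5],[[-38,-18,0],[0,0,-0.03],5],[[-60,-28,0],[0,0,-0.04],5],[[-82,-38,0],[0,0,-0.05],5]]' > rows.txt && python3 nudge.py rows.txt
echo '[[[-20,-11,0],[0,0,-0.01],5],[[-40,-21,0],[0,0,-0.02],5],[[-60,-31,0],[0,0,-0.03],5],[[-80,-41,0],[0,0,-0.04],5],[[-98,-49,0],[0,0,-0.04],5]]' > rows.txt && python3 nudge.py rows.txt
python3 -c "
from h import *
pour(0,18,55,0)"
```

```text
time: 4.15
tool_pos: [471.6, 258.7, 58.7]
tcp_rot: [0.62, 0.785, -0.0, -0.0]
contact_force: [0.5, 0.3, -2.1]
grip_width: 15.3
grip_force: 50.0
time: 4.78
tool_pos: [446.3, 152.2, 58.8]
tcp_rot: [0.604, 0.797, -0.0, -0.0]
contact_force: [-0.3, 0.4, -1.3]
grip_width: 15.5
grip_force: 50.0
t 4.78 rel [-38.3 -23.4   1.4] [-0.001 -0.     0.   ] F [-0.3  0.4 -1.3] w 15.5 50.0
```

```bash
echo '[[[-12,-7,1],[0,0,0],5],[[-24,-14,1],[0,0,0],5],[[-33,-19,1],[0,0,0],5],[[-37,-22,1],[0,0,0],5],[[-38,-23,1],[0,0,0],5]]' > rows.txt && python3 nudge.py rows.txt
python3 - <<'E'
from h import *
pour(0,18,55,0)
T=vision.capture("top");S=vision.capture("side")
for c,roi in((T,(230,180,360,290)),(S,(280,200,440,320))):
    print([np.round(np.mean(b[:,0],0),1).tolist() for b in blobs(c,(3,160,110),(14,255,255),roi,4)])
print("mouth px expected",proj(T,get_state()["tool_pos"]+np.r_[-117*ty[:2],0]))
a=cv2.resize(T["pixels"][190:290,240:360],None,fx=3.3,fy=3.3);b=cv2.resize(S["pixels"][200:310,290:410],None,fx=3,fy=3)
cv2.imwrite("pics/p1.png",np.hstack([a,b])[:,:,::-1])
E
```

```text
time: 5.4
tool_pos: [435.4, 110.7, 58.2]
tcp_rot: [0.604, 0.797, 0.0, 0.0]
contact_force: [-0.3, 0.8, -0.8]
grip_width: 15.5
grip_force: 50.0
t 5.4 rel [-1.3 -1.7  0.7] [ 0.  0. -0.] F [-0.3  0.8 -0.8] w 15.5 50.0
[]
[[369.6, 245.5]]
mouth px expected [307.39728457 242.58354418]
```

View pics/p1.png

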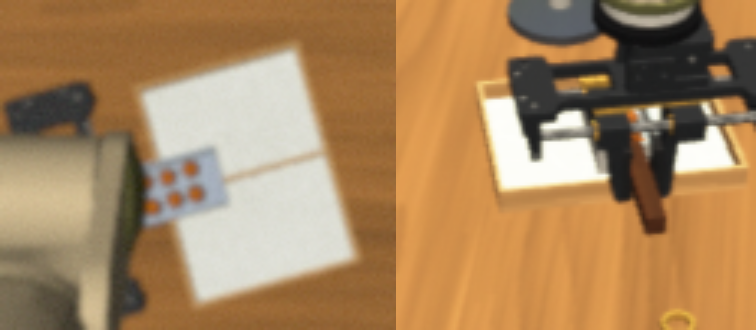

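The scoop centreline lies over the bar (mouth at crop (223,177), bar meeting it at about (225,181)), and the two stone columns straddle it. Start dipping.

```bash
python3 -c "
from h import *
for th in (.15,.3,.45): pour(0,20,42,th)"
```

```text
t 5.5 rel [-1.2 -1.8 -3.8] [0.   0.15 0.  ] F [-0.4 -1.  -2.6] w 15.2 50.0
t 5.5 rel [ -5.5  -1.8 -20.8] [0.  0.3 0. ] F [-0.4 -1.  -2.6] w 15.2 50.0
t 5.5 rel [-12.3  -1.8 -37. ] [0.   0.45 0.  ] F [-0.4 -1.  -2.6] w 15.2 50.0
```

```bash
echo '[[[-1,-1,-1],[0,0.07,0],5],[[-1.2,-1.8,-4],[0,0.15,0],5],[[-3,-1.8,-12],[0,0.22,0],5],[[-5.5,-1.8,-21],[0,0.3,0],5],[[-5.5,-1.8,-21],[0,0.3,0],5]]' > rows.txt && python3 nudge.py rows.txt
cat >> h.py <<'E'
def stones():
    T=vision.capture("top");S=vision.capture("side")
    for c,roi in((T,(255,180,370,300)),(S,(280,200,440,320))):
        for b in blobs(c,(3,150,90),(16,255,255),roi,4):
            if cv2.contourArea(b)>70: continue
            W=ray(c,np.mean(b[:,0],0),10)-C; print("TS"[c is S],np.mean(b[:,0],0).round(),cv2.contourArea(b),"tray",round(W@tx),round(W@ty))
    return T,S
E
python3 -c "
from h import *
stones()"
```

```text
time: 6.12
tool_pos: [435.7, 104.5, 79.2]
tcp_rot: [0.598, 0.787, 0.09, -0.118]
contact_force: [-0.4, -0.4, -2.9]
grip_width: 15.6
grip_force: 50.0
T [368. 182.] 6.5 tray 131 -199
S [358. 238.] 10.0 tray 1 -22
S [325. 230.] 16.5 tray 79 -73
S [344. 223.] 15.5 tray 25 -96
S [370. 221.] 7.5 tray -47 -96
S [396. 219.] 10.5 tray -118 -95
```

Run:
```python
from h import *
for f,ps in(("top0",((207,226),(206,233),(290,250),(352,240),(213,225))),("side0",((322,324),(333,324),(321,235),(360,240),(320,262)))):
    i=cv2.cvtColor(cv2.imread(f"pics/{f}.png"),cv2.COLOR_BGR2HSV)
    for x,y in ps: print(f,x,y,i[y-1:y+2,x-1:x+2].reshape(-1,3).tolist()[::4])
T=vision.capture("top");S=vision.capture("side")
i=cv2.cvtColor(S["pixels"],cv2.COLOR_RGB2HSV)
for x,y in((358,238),(325,230),(344,223),(370,221)): print(i[y,x])
```

```text
top0 207 226 [[13, 157, 153], [12, 149, 132], [3, 24, 127]]
top0 206 233 [[7, 42, 164], [13, 165, 172], [14, 192, 169]]
top0 290 250 [[17, 137, 173], [17, 122, 176], [15, 75, 180]]
top0 352 240 [[16, 168, 159], [15, 176, 154], [15, 171, 149]]
top0 213 225 [[11, 140, 157], [14, 191, 152], [11, 84, 127]]
side0 322 324 [[13, 212, 214], [14, 217, 213], [13, 214, 200]]
side0 333 324 [[13, 211, 215], [14, 217, 214], [13, 214, 194]]
side0 321 235 [[26, 16, 251], [30, 6, 253], [26, 7, 253]]
side0 360 240 [[24, 54, 246], [26, 16, 251], [30, 7, 252]]
side0 320 262 [[15, 165, 205], [15, 165, 206], [15, 166, 203]]
[ 13 221 187]
[ 16 152 184]
[ 15 163 202]
[ 16 159 223]
```

```bash
cat >> h.py <<'E'
def stones():
    T=vision.capture("top");S=vision.capture("side")
    for c,lo in((T,(0,90,60)),(S,(5,192,120))):
        poly=np.array([proj(c,C+u*tx+v*ty+[0,0,8]) for u,v in((-95,-70),(95,-70),(95,70),(-95,70))]).astype(np.int32)
        k=np.zeros((400,640),np.uint8);cv2.fillPoly(k,[poly],255)
        m=cv2.inRange(cv2.cvtColor(c["pixels"],cv2.COLOR_RGB2HSV),lo,(16,255,255))&k
        m=cv2.morphologyEx(m,cv2.MORPH_OPEN,np.ones((3,3),np.uint8))
        for b in cv2.findContours(m,cv2.RETR_EXTERNAL,cv2.CHAIN_APPROX_NONE)[0]:
            W=ray(c,np.mean(b[:,0],0),10)-C; print("TS"[c is S],np.mean(b[:,0],0).round(),cv2.contourArea(b),"tray",round(W@tx),round(W@ty))
    return T,S
def look(name,T,S):
    a=cv2.resize(T["pixels"][190:290,240:360],None,fx=3.3,fy=3.3);b=cv2.resize(S["pixels"][200:310,290:410],None,fx=3,fy=3)
    cv2.imwrite(f"pics/{name}.png",np.hstack([a,b])[:,:,::-1])
E
python3 -c "
from h import *
stones()
pour(0,20,42,.38)"
```

```text
t 6.42 rel [-0.9  0.2 -9.4] [-0.001  0.081  0.001] F [-0.1 -0.9 -1.8] w 15.5 50.0
```

```bash
echo '[[[-0.5,0,-5],[0,0.04,0],5],[[-0.9,0,-9.4],[0,0.08,0],5],[[-0.9,0,-9.4],[0,0.08,0],5]]' > rows.txt && python3 nudge.py rows.txt
python3 -c "
from h import *
stones()
pour(0,20,42,.46)"
```

```text
time: 6.8
tool_pos: [436.5, 100.8, 88.0]
tcp_rot: [0.594, 0.782, 0.115, -0.15]
contact_force: [0.1, -0.3, -1.4]
grip_width: 15.3
grip_force: 50.0
S [356. 253.] 4.0 tray 16 36
t 6.9 rel [ 0.   0.1 -9. ] [ 0.     0.08  -0.001] F [ 0.1  0.5 -1.9] w 15.7 50.0
```

```bash
echo '[[[0,0,-4.5],[0,0.04,0],5],[[0,0,-9],[0,0.08,0],5],[[0,0,-9],[0,0.08,0],5]]' > rows.txt && python3 nudge.py rows.txt
python3 -c "
from h import *
T,S=stones();look('p2',T,S)
pour(0,20,42,.54)"
```

```text
time: 7.28
tool_pos: [437.4, 97.7, 96.3]
tcp_rot: [0.589, 0.775, 0.138, -0.182]
contact_force: [-0.3, 0.1, -1.5]
grip_width: 15.7
grip_force: 50.0
T [332. 269.] 4.0 tray -87 -28
S [355. 256.] 4.0 tray 20 47
S [391. 234.] 4.0 tray -87 -28
t 7.38 rel [-0.6  0.1 -9.4] [ 0.    0.08 -0.  ] F [-0.2 -0.4 -0.9] w 15.4 50.0
```

View pics/p2.png

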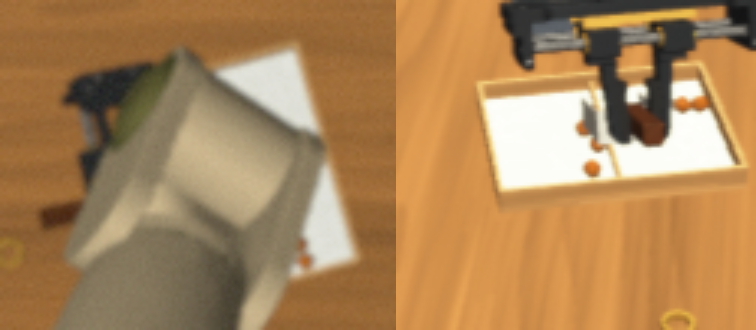

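The side crop shows two stones in the −x half ((682,104), (700,103)) and two or three in the +x half ((592,169), (597,145), (583,128)). Any others are still in the scoop or hidden, so I dip further.

```bash
echo '[[[0,0,-5],[0,0.04,0],5],[[-0.6,0,-9.4],[0,0.08,0],5],[[-0.6,3,-9.4],[0,0.08,0],5],[[-0.6,-3,-9.4],[0,0.08,0],5],[[-0.6,0,-9.4],[0,0.08,0],5]]' > rows.txt && python3 nudge.py rows.txt
python3 -c "
from h import *
stones()
pour(0,20,46,.72)"
```

```text
time: 8.0
tool_pos: [437.8, 94.0, 104.3]
tcp_rot: [0.582, 0.768, 0.161, -0.213]
contact_force: [0.4, 0.4, -1.8]
grip_width: 15.4
grip_force: 50.0
S [355. 256.] 6.0 tray 20 45
S [391. 234.] 4.0 tray -87 -28
t 8.1 rel [ -0.6  -0.1 -24.4] [0.   0.18 0.  ] F [ 0.  -0.2 -1.1] w 15.6 50.0
```

```bash
echo '[[[0,0,-12],[0,0.09,0],5],[[-0.6,0,-24],[0,0.18,0],5],[[-0.6,3,-24],[0,0.18,0],5],[[-0.6,-3,-24],[0,0.18,0],5],[[-0.6,0,-24],[0,0.18,0],5]]' > rows.txt && python3 nudge.py rows.txt
python3 -c "
from h import *
stones()
pour(0,60,140,0.2)"
```

```text
time: 8.72
tool_pos: [441.2, 81.9, 124.6]
tcp_rot: [0.565, 0.746, 0.212, -0.281]
contact_force: [-1.2, 0.2, -0.8]
grip_width: 15.0
grip_force: 50.0
S [355. 256.] 6.0 tray 20 45
S [391. 234.] 4.0 tray -87 -28
t 8.82 rel [77.7 -0.1 13.6] [ 0.    -0.519  0.001] F [-0.  -0.7 -1.3] w 15.4 50.0
```

```bash
echo '[[[15,0,2],[0,-0.1,0],5],[[31,0,4],[0,-0.2,0],5],[[46,0,8],[0,-0.3,0],5],[[62,0,11],[0,-0.4,0],5],[[77,0,14],[0,-0.5,0],5]]' > rows.txt && python3 nudge.py rows.txt
python3 -c "
from h import *
pour(0,150,140,0.0)"
```

```text
time: 9.45
tool_pos: [423.5, 146.7, 165.5]
tcp_rot: [0.601, 0.792, 0.066, -0.086]
contact_force: [-0.0, 0.6, -1.1]
grip_width: 15.9
grip_force: 50.0
t 9.45 rel [85.7  0.1 42.4] [ 0.001 -0.217  0.   ] F [-0.   0.6 -1.1] w 15.9 50.0
```

```bash
echo '[[[15,0,7],[0,-0.06,0],5],[[35,0,17],[0,-0.12,0],5],[[55,0,27],[0,-0.18,0],5],[[75,0,37],[0,-0.21,0],5],[[83,0,41],[0,-0.21,0],5]]' > rows.txt && python3 nudge.py rows.txt
python3 -c "
from h import *
T,S=stones();look('p3',T,S);cv2.imwrite('pics/p3f.png',T['pixels'][:,:,::-1])
pour(0,150,140,0.0)"
```

```text
time: 10.07
tool_pos: [398.7, 233.9, 142.8]
tcp_rot: [0.603, 0.797, 0.003, -0.004]
contact_force: [0.7, -0.4, -0.4]
grip_width: 15.6
grip_force: 50.0
T [332. 269.] 4.0 tray -87 -28
T [316. 244.] 6.0 tray -7 -2
T [298. 240.] 4.0 tray 20 45
S [355. 256.] 6.0 tray 20 45
t 10.18 rel [3.1 0.3 0.4] [-0.    -0.011  0.001] F [ 0.2 -0.3 -0.9] w 15.4 50.0
```

View pics/p3.png

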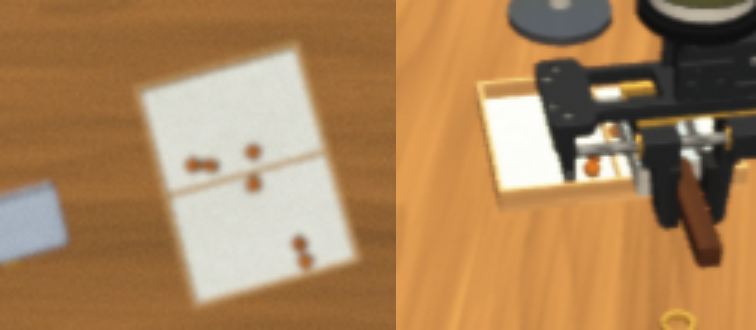

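All six stones are in the tray, three per half: crop (193,164), (211,165), (253,152) above the bar and (254,184), (299,243), (305,261) below. The scoop is empty, so I return it to its original spot, clear of the brass ring.

```bash
python3 -c "
from h import *
rel([495.1,348,40],down(.18))"
echo '[[[28,26,0],[0,-0.01,0.02],5],[[56,52,0],[0,-0.01,0.04],5],[[84,76,0],[0,-0.01,0.06],5]]' > rows.txt && python3 nudge.py rows.txt
python3 -c "
from h import *
rel([495.1,348,8],down(.18))"
```

```text
t 10.18 rel [ 83.5 123.6 103.7] [-0.001 -0.011  0.094] F [ 0.2 -0.3 -0.9] w 15.4 50.0
time: 10.55
tool_pos: [451.2, 334.2, 144.1]
tcp_rot: [0.629, 0.778, 0.0, -0.0]
contact_force: [1.1, 0.3, -0.3]
grip_width: 15.5
grip_force: 50.0
t 10.55 rel [  4.3  45.8 136.1] [-0.    -0.     0.031] F [ 1.1  0.3 -0.3] w 15.5 50.0
```

```bash
echo '[[[2,20,25],[0,0,0.015],5],[[3,40,60],[0,0,0.03],5],[[4,45,90],[0,0,0.03],5],[[4,45,112],[0,0,0.03],5],[[4,45,120],[0,0,0.03],5]]' > rows.txt && python3 nudge.py rows.txt
python3 -c "
from h import *
rel([495.1,348,7.5],down(.18))"
```

```text
time: 11.18
tool_pos: [493.2, 346.3, 22.7]
tcp_rot: [0.64, 0.768, -0.001, -0.001]
contact_force: [-0.1, 0.2, -0.3]
grip_width: 15.6
grip_force: 50.0
t 11.18 rel [ 1.3  2.2 15.2] [-0.002  0.     0.002] F [-0.1  0.2 -0.3] w 15.6 50.0
```

```bash
echo '[[[0,0,5],[0,0,0],5],[[0,0,9],[0,0,0],5],[[0,0,12],[0,0,0],5],[[0,0,14],[0,0,0],5],[[0,0,14],[0,0,0],5]]' > rows.txt && python3 nudge.py rows.txt
```

```text
time: 11.8
tool_pos: [493.0, 347.5, 9.9]
tcp_rot: [0.64, 0.769, -0.0, -0.0]
contact_force: [-0.5, -0.1, -0.2]
grip_width: 15.4
grip_force: 50.0
```

```bash
echo '[[[0,0,1.5],[0,0,0],5],[[0,0,2.5],[0,0,0],5],[[0,0,2.5],[0,0,0],5]]' > rows.txt && python3 nudge.py rows.txt 10
echo '[[[0,0,0],[0,0,0],20],[[0,0,0],[0,0,0],32],[[0,0,0],[0,0,0],40],[[0,0,-20],[0,0,0],40],[[0,0,-50],[0,0,0],40]]' > rows.txt && python3 nudge.py rows.txt
echo '[[[0,0,-40],[0,0,0],40],[[0,0,-90],[0,0,0],20],[[0,0,-140],[0,0,0],5],[[0,0,-150],[0,0,0],0]]' > rows.txt && python3 nudge.py rows.txt
python3 - <<'E'
from h import *
s=get_state();print(s["time"],s["tool_pos"],s["qpos"],s["grip_width"])
T=vision.capture("top");S=vision.capture("side")
cv2.imwrite("pics/f.png",np.hstack([cv2.resize(T["pixels"][130:290,150:410],None,fx=1.9,fy=1.9),cv2.resize(S["pixels"][140:390,250:370],None,fx=304/250,fy=304/250)])[:,:,::-1])
c=T
for b in blobs(c,(0,0,0),(20,255,110),(340,155,372,190),4): 
    print("dark",np.mean(b[:,0],0),cv2.contourArea(b))
E
```

```text
time: 12.18
tool_pos: [493.2, 347.6, 7.6]
tcp_rot: [0.64, 0.769, 0.0, 0.0]
contact_force: [-0.7, 0.7, 2.6]
grip_width: 16.1
grip_force: 10.0
time: 12.8
tool_pos: [492.9, 347.4, 58.5]
tcp_rot: [0.64, 0.769, -0.0, -0.0]
contact_force: [0.5, -0.1, 0.4]
grip_width: 39.9
grip_force: 0.0
time: 13.3
tool_pos: [494.0, 347.9, 212.3]
tcp_rot: [0.639, 0.769, 0.003, 0.002]
contact_force: [-0.8, -0.5, -0.9]
grip_width: 12.2
grip_force: 0.0
13.3 [493.98330841 347.94255132 212.26528299] [4.19929534e-01 5.04031685e-01 1.28855806e+00 7.21550631e-05
 1.34188299e+00 2.36791341e-01] 12.193295842821813
dark [345.15625 173.03125] 13.0
dark [360.6  166.02] 37.0
```

View pics/f.png

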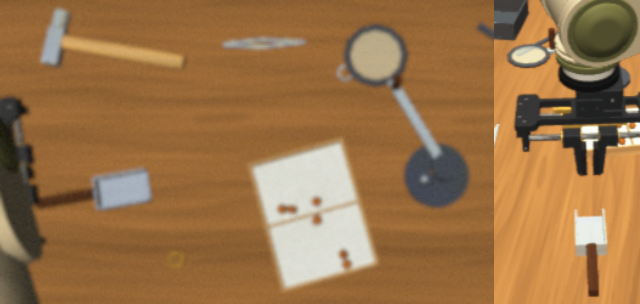

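The scoop lies flat and released at (122,189), the stones are still three per half, and the peg is at crop (396,83). Now approach the peg with the fingers open, high over the bench.

```bash
cat >> h.py <<'E'
PV=np.array([529.,-207,0])
def arc(peg,a,z=126,over=0): # arm turned by a from rest angle set by peg0
    a0=np.arctan2(*(peg[:2]-PV[:2])[::-1]); r=np.hypot(*(peg[:2]-PV[:2]));f=a0+a
    p=PV+r*np.array([np.cos(f),np.sin(f),0])+over*np.array([-np.sin(f),np.cos(f),0]);p[2]=z
    rel(p,down(f-np.pi/2))
E
echo '[[[0,0,0],[0,0,0.12],50],[[-40,0,0],[0,0,0.3],50],[[-95,10,0],[0,0,0.48],50],[[-150,20,0],[0,0,0.66],50],[[-205,30,0],[0,0,0.84],50]]' > rows.txt && python3 nudge.py rows.txt
python3 -c "
from h import *
arc(np.array([646.5,-137]),0,200)"
```

```text
time: 14.02
tool_pos: [559.6, 149.6, 205.8]
tcp_rot: [0.899, 0.439, -0.001, -0.001]
contact_force: [0.0, 0.3, -0.8]
grip_width: 49.5
grip_force: 0.0
t 14.03 rel [-172.5  244.8    5.6] [-0.002  0.003  0.371] F [ 0.   0.3 -0.8] w 49.5 0.0
```

```bash
echo '[[[-35,50,0],[0,0,0.1],50],[[-70,100,0],[0,0,0.2],50],[[-105,150,0],[0,0,0.3],50],[[-140,200,0],[0,0,0.36],50],[[-165,235,2],[0,0,0.36],50]]' > rows.txt && python3 nudge.py rows.txt
echo '[[[0,0,0],[0,0,0],50],[[0,0,0],[0,0,0],50]]' > rows.txt && python3 nudge.py rows.txt
python3 -c "
from h import *
T=vision.capture('top');S=vision.capture('side')
arc(np.array([646.5,-137]),0,126)
# peg in side view
for b in blobs(S,(0,80,20),(14,255,140),(285,150,315,185),4): print(np.mean(b[:,0],0),cv2.boundingRect(b),ray(S,np.mean(b[:,0],0),141))
cv2.imwrite('pics/pg.png',np.hstack([cv2.resize(T['pixels'][130:230,310:410],None,fx=4,fy=4),cv2.resize(S['pixels'][110:210,250:350],None,fx=4,fy=4)])[:,:,::-1])"
```

```text
time: 14.65
tool_pos: [645.0, -125.3, 203.5]
tcp_rot: [0.962, 0.272, -0.001, -0.001]
contact_force: [-0.3, -0.2, -0.5]
grip_width: 50.3
grip_force: 0.0
time: 14.9
tool_pos: [644.8, -122.0, 204.2]
tcp_rot: [0.962, 0.274, -0.001, -0.001]
contact_force: [-0.4, 0.7, 0.2]
grip_width: 49.6
grip_force: 0.0
t 15.0 rel [-6.8 14.1 79. ] [-0.001  0.001  0.018] F [-0.3  0.   0.1] w 50.2 0.0
[301.83333333 169.06944444] (294, 163, 21, 17) [ 637.69809461 -153.47363898  141.        ]
[300.         155.06976744] (296, 150, 10, 10) [ 657.99244213 -232.76637368  141.        ]
```

View pics/pg.png

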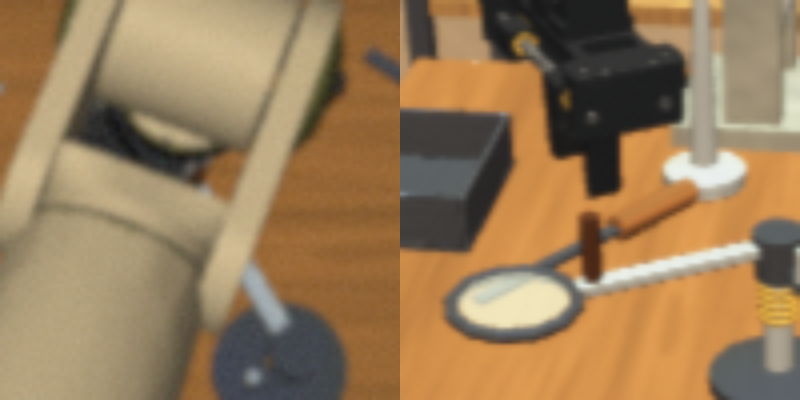

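Side view: peg at crop x≈591, rows 215–280 (px 297.8, 164–180), consistent with (646,−136). Descend around it.

```bash
echo '[[[-6,14,10],[0,0,0.02],60],[[-6,14,20],[0,0,0.02],60],[[-6,14,40],[0,0,0.02],60],[[-6,14,65],[0,0,0.02],60],[[-6,14,78],[0,0,0.02],60]]' > rows.txt && python3 nudge.py rows.txt
echo '[[[0,0,0],[0,0,0],40],[[0,0,0],[0,0,0],25],[[0,0,0],[0,0,0],12],[[0,0,0],[0,0,0],5],[[0,0,0],[0,0,0],5]]' > rows.txt && python3 nudge.py rows.txt 15
python3 -c "
from h import *
arc(np.array([646,-136.5]),0.2,126)"
```

```text
time: 15.62
tool_pos: [646.8, -137.6, 125.3]
tcp_rot: [0.965, 0.264, -0.001, -0.001]
contact_force: [0.1, -0.0, 0.4]
grip_width: 59.8
grip_force: 0.0
time: 16.25
tool_pos: [647.7, -138.1, 127.7]
tcp_rot: [0.965, 0.264, 0.0, 0.0]
contact_force: [1.1, -1.8, 0.9]
grip_width: 13.3
grip_force: 15.0
t 16.25 rel [ -3.6 -29.3   1.6] [ 0.001 -0.    -0.208] F [ 1.1 -1.8  0.9] w 13.3 15.0
```

Peg gripped (13.3 mm, with about 2 N from the spring). Swing along the arc in half-strokes of 0.6 rad.

```bash
echo '[[[-1,-16.2,0],[0,0,-0.12],5],[[-3.9,-32.1,0],[0,0,-0.24],5],[[-8.6,-47.6,0],[0,0,-0.36],5],[[-15.2,-62.3,0],[0,0,-0.48],5],[[-23.6,-76.2,0],[0,0,-0.6],5]]' > rows.txt && python3 nudge.py rows.txt 20
python3 -c "
from h import *
arc(np.array([647.7,-138.1]),0.6,126)"
```

```text
time: 16.88
tool_pos: [588.2, -85.4, 127.6]
tcp_rot: [0.843, 0.539, -0.0, 0.001]
contact_force: [-0.7, -9.6, -1.4]
grip_width: 12.9
grip_force: 20.0
t 16.88 rel [ 2.1 -1.1  1.6] [0.002 0.002 0.012] F [-0.7 -9.6 -1.4] w 12.9 20.0
```

```bash
echo '[[[-0.7,-13.5,0],[0,0,-0.1],5],[[-2.7,-26.8,0],[0,0,-0.2],5],[[-6,-39.9,0],[0,0,-0.3],5],[[-10.7,-52.6,0],[0,0,-0.4],5],[[-16.5,-64.7,0],[0,0,-0.5],5]]' > rows.txt && python3 nudge.py rows.txt
echo '[[[0,0,0],[0,0,0],5]]' > rows.txt && python3 nudge.py rows.txt
python3 -c "
from h import *
arc(np.array([647.7,-138.1]),1.2,126)"
```

```text
time: 17.5
tool_pos: [523.4, -73.6, 127.7]
tcp_rot: [0.683, 0.73, -0.0, 0.002]
contact_force: [5.5, -12.4, -4.5]
grip_width: 13.4
grip_force: 20.0
time: 17.62
tool_pos: [523.2, -73.7, 127.7]
tcp_rot: [0.684, 0.729, -0.0, 0.002]
contact_force: [5.8, -9.4, -6.9]
grip_width: 13.3
grip_force: 20.0
t 17.62 rel [  3.2 -15.3   1.7] [ 0.002  0.004 -0.092] F [ 5.8 -9.4 -6.9] w 13.3 20.0
```

```bash
echo '[[[1.5,-5,0],[0,0,-0.03],5],[[3,-10,0],[0,0,-0.06],5],[[3,-10,0],[0,0,-0.06],5]]' > rows.txt && python3 nudge.py rows.txt
echo '[[[0,-3,0],[0,0,-0.02],5],[[0,-3,0],[0,0,-0.02],5]]' > rows.txt && python3 nudge.py rows.txt
echo '[[[0,-3,0],[0,0,-0.02],5],[[0,-3,0],[0,0,-0.02],5]]' > rows.txt && python3 nudge.py rows.txt
python3 -c "
from h import *
arc(np.array([647.7,-138.1]),1.2,126)"
```

```text
time: 18.0
tool_pos: [514.2, -73.4, 127.8]
tcp_rot: [0.662, 0.749, -0.001, 0.004]
contact_force: [7.3, -21.0, -9.0]
grip_width: 13.2
grip_force: 20.0
time: 18.25
tool_pos: [511.4, -73.8, 127.8]
tcp_rot: [0.655, 0.756, -0.001, 0.004]
contact_force: [8.1, -21.5, -9.7]
grip_width: 13.2
grip_force: 20.0
time: 18.5
tool_pos: [508.6, -74.2, 127.8]
tcp_rot: [0.647, 0.762, -0.001, 0.005]
contact_force: [9.9, -22.5, -10.7]
grip_width: 13.2
grip_force: 20.0
t 18.5 rel [ 2.9 -0.4  1.8] [0.004 0.008 0.007] F [  9.9 -22.5 -10.7] w 13.2 20.0
```

```bash
echo '[[[-2.5,0,0.5],[0,0,0],5],[[-2.5,0,0.5],[0,0,0],5]]' > rows.txt && python3 nudge.py rows.txt
echo '[[[0,-2,0],[0,0,0],5],[[0,-2,0],[0,0,0],5]]' > rows.txt && python3 nudge.py rows.txt
echo '[[[0,-2,0],[0,0,-0.02],5],[[0,-2,0],[0,0,-0.02],5]]' > rows.txt && python3 nudge.py rows.txt
echo '[[[0,-2,0],[0,0,-0.02],5],[[0,-2,0],[0,0,-0.02],5]]' > rows.txt && python3 nudge.py rows.txt
```

```text
time: 18.75
tool_pos: [508.7, -74.4, 127.8]
tcp_rot: [0.647, 0.762, 0.0, 0.003]
contact_force: [6.6, -7.4, -1.7]
grip_width: 13.2
grip_force: 20.0
time: 19.0
tool_pos: [507.9, -74.6, 127.8]
tcp_rot: [0.647, 0.762, 0.001, 0.004]
contact_force: [15.2, -5.6, -6.6]
grip_width: 13.7
grip_force: 20.0
time: 19.25
tool_pos: [507.1, -74.7, 127.9]
tcp_rot: [0.64, 0.768, 0.002, 0.005]
contact_force: [23.5, -4.7, -11.9]
grip_width: 13.4
grip_force: 20.1
time: 19.5
tool_pos: [506.4, -75.0, 127.9]
tcp_rot: [0.632, 0.775, 0.004, 0.007]
contact_force: [30.6, -2.3, -15.4]
grip_width: 13.4
grip_force: 20.1
```

Force climbing with no further travel means the arm is at its stop. Ease to about 15 N and verify.

```bash
echo '[[[0,2,0],[0,0,0.02],5],[[0,3,0],[0,0,0.02],5],[[0,3,0],[0,0,0.02],5],[[0,3,0],[0,0,0.02],5]]' > rows.txt && python3 nudge.py rows.txt
python3 -c "
from h import *
T=vision.capture('top');S=vision.capture('side')
stones()
P=np.array(get_state()['tool_pos']);print(np.degrees(np.arctan2(*(P-PV)[:2][::-1])),get_state()['qvel'])
cv2.imwrite('pics/end.png',np.hstack([cv2.resize(T['pixels'][150:310,150:410],None,fx=1.6,fy=1.6)[:256],cv2.resize(S['pixels'][140:390,250:450],None,fx=256/250,fy=256/250)])[:,:,::-1])"
```

```text
time: 20.0
tool_pos: [507.6, -74.7, 127.8]
tcp_rot: [0.64, 0.769, 0.002, 0.005]
contact_force: [19.5, -4.5, -7.7]
grip_width: 13.1
grip_force: 20.0
S [355. 256.] 6.0 tray 20 45
S [391. 234.] 4.0 tray -87 -28
99.19879694676649 [-0.00021877 -0.0008472  -0.00159316 -0.00111101  0.00209423  0.00062377]
```

View pics/end.png

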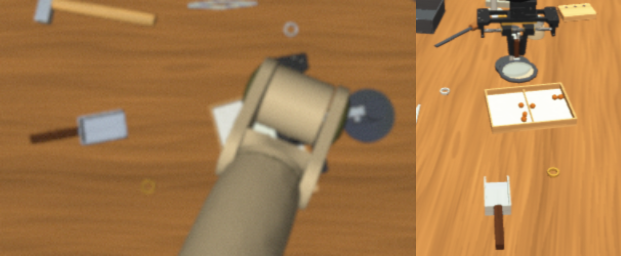

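The side view shows the lens over the tray at (517,70), six stones in the tray split by the bar, and the scoop flat at (497,195). The fingers bear on the peg at about 19 N, so I hand in.

```bash
python3 -c "
from workcell import env, vision, get_state
print(env.hand_in())"
```

```text
the job is handed in; nothing more can be done
None
```

The job is handed in with no verdict returned: at my last checks the six stones lay three in each half of the tray, the scoop was flat on the bench and released, and the gripper was holding the lens arm at its stop with about 19 N.

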